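# Gauge the stroke of a twin damper body

## Task

Find which of the two cylinders in the aluminium damper body has its full stroke: take the gauge pin, push it down a cylinder against the stiff follower piston until you feel the piston bottom, and see whether the red ring has come level with the top face (in the other cylinder it stops well above). Press the pin home in the full-stroke cylinder with about 15 N for half a second, then let go and leave it standing there, bottomed, with the ring at the face. Never force the pin with more than 30 N, and do not disturb the oil bottle, the white jar or the blue screwdriver.

Things in the scene. Friction and masses are not known exactly. Their poses are not given: they have to be found in the camera images.
- damper: fixed aluminium block, 56 (its x) x 130 (its y) x 75 mm high, origin at the centre of its underside on the bench, z up; dark foot flanges (to 45 mm either side in x, 8 mm high), two brass plugs on its front. Two blind cylinders, 14.5 mm in diameter with a 3 mm countersink, open in its top face
- mouth_1 (a point): centre of one cylinder's mouth, in the plane of the top face, 35 mm to the block's +y side. In each cylinder a black follower piston stands 14 to 20 mm below the face at the start; it moves down only when pushed, against a steady drag of about 5 N (up to 9 N where the pin rubs), and stays where it is left; it has bottomed only when it also withstands 12 N
- mouth_2 (a point): centre of the other cylinder's mouth, in the plane of the top face, 35 mm to the block's -y side. In one of the two cylinders (either one; it cannot be seen) the top of the piston can be pushed to 48 mm below the face (full stroke); in the other it bottoms hard at 36 mm
- gauge_pin: loose gauge pin, about 120 g, upright in the stand at the start: steel shank 12 mm in diameter, 70 mm long, bevelled tip; above it a round black grip head 24 mm in diameter, 28 mm high (70 to 98 mm above the tip). A red ring 4 mm wide begins 48 mm above the tip: its lower edge is level with the top face at full stroke. Origin at the tip, z along the pin to the head
- pin_tip (a point): centre of the flat end of the pin's shank
- stand: fixed blue plastic stand of the pin, 50 x 50 x 35 mm on a 58 mm square foot, with one round hole 14 mm in diameter and 28 mm deep in its top, in which the pin stands; origin at the centre of its underside
- oil_bottle: bystander: cream oil bottle with red pointed spout, 42 mm in diameter, 105 mm high, loose, origin at the centre of its underside
- white_jar: bystander: white jar with beige cap, 40 mm in diameter and 40 mm high, loose, origin at the centre of its underside
- blue_driver: bystander: small screwdriver with blue handle, 130 mm long, 15 mm thick, lying loose on the bench near its front edge; origin under its middle
Not all that is in view belongs to the job. There is more than one size of the damper; the one meant has the size given above.

How it is judged:
On the way:
1. the pin stands at full stroke in the full-stroke cylinder (tip at least 45.5 mm below the face) and is pressed home there with more than 10 N for 0.2 s (z of pin_tip in the frame of damper below 0.0295 m and (horizontal distance between pin_tip and mouth_1 below 0.004 m or horizontal distance between pin_tip and mouth_2 below 0.004 m) and angle between gauge_pin's own z axis and vertical below 0.12 rad and contact force between gauge_pin and damper above 10 N), for 0.2 s.
At the end, for the whole second after the job is handed in: the gauge pin stands released and at rest in the full-stroke cylinder, its tip 45.5 mm or more below the top face (ring level with the face within 2.5 mm), within 4 mm of that cylinder's axis and upright within 0.12 rad (z of pin_tip in the frame of damper below 0.0295 m and (horizontal distance between pin_tip and mouth_1 below 0.004 m or horizontal distance between pin_tip and mouth_2 below 0.004 m) and angle between gauge_pin's own z axis and vertical below 0.12 rad and linear speed of gauge_pin below 0.01 m/s and contact force between the fingers and gauge_pin below 0.1 N); the robot touches nothing.
It fails at once if the gauge pin is forced against the damper body or a piston with more than 30 N (contact force between gauge_pin and damper above 30 N).
It fails at once if the oil bottle is pushed more than 20 mm away (distance of oil_bottle from where it was at the start of the episode above 0.02 m).
It fails at once if the white jar is pushed more than 20 mm away (distance of white_jar from where it was at the start of the episode above 0.02 m).
It fails at once if the blue screwdriver is pushed more than 20 mm away (distance of blue_driver from where it was at the start of the episode above 0.02 m).
It fails at once if the oil bottle or the white jar is tipped (angle between any of oil_bottle, white_jar's own z axis and vertical above 0.4 rad).
It also fails if it takes over 61 s, if anything falls off the work surface, if the arm or the gripper's body presses on something with over 40 N, if the wrist force passes 120 N, or if a joint passes its speed limit or range.

## Robot

A 6-joint arm with a two-finger parallel gripper is mounted at the origin on a cart in front of the work surface, level with it; the furniture and walls round the work are solid. World frame = base frame: x ahead of the robot, y to its left, z up, the work surface at z = 0. Lengths are in m, angles in rad, forces in N, time in s.
With the tool pointing down it reaches from about 0.35 to 0.775 m from the base axis. Payload 5.5 kg.
Tool frame: the origin (TCP) lies where the fingers leave the gripper's body, on its centre line; the fingertips stand 73 mm ahead of it and the grasp point (between the pads) lies 54 mm ahead of it; z points along the fingers, y is the line along which they close (so a half turn about z gives the same grasp; the last joint's range is limited). The gripper opens to 85 mm and grips with 20 to 120 N. Pads are 22 mm wide; open, the fingers measure 114 mm over their backs; the gripper's body (76 mm by 85 mm) begins 54 mm behind the grasp point. The pads swing forward as they close: fully open they stand 13 mm farther back than shut.
Start: joints at [1.131, 0.313, 0.046, 1.304, 0, 1.431], TCP at [0.17, 0.549, 0.304] pointing down, gripper open.
Joint ranges: [-2.76, 2.76], [-0.86, 1.69], [-1.03, 1.26], [-2.2, 2.34], [-1.47, 1.5], [-3.14, 3.14]. Speed limits (rad/s): [2.57, 2.57, 3.14, 3.14, 3.14, 3.14].

## Interface

Orientations are given as a rotation vector (axis times angle).
In Python, from station import manip gives the robot as it stands. The module is installed in compiled form; this text tells all that it offers.
- The arm moves only by the shell command python3 -m jog 'ROWS' [FORCE]. ROWS is JSON, one flat list of numbers, 7 for each row, row after row: the shift along the tool's x, y, z in cm, then the turn, a rotation vector about the tool's x, y, z in rad, then the closure, from 0 (fully open) to 1 (shut). In form: [dx, dy, dz, ax, ay, az, fingers, dx, dy, dz, ax, ay, az, fingers, ...]. A call has 1 to 5 rows; each row is the pose to reach, as a shift and turn from the pose commanded when the call began, along the tool's axes at that moment; what a row does not reach only later rows make up. A row lasts 1/12 s, in which the tool goes at most 41.7 mm and 7.16 degrees, less where a joint would pass 70% of its speed; a pose out of reach is approached as far as the arm can. A call with a gripper value outside its range is refused whole. The fingers move at their own pace and stop on an object; FORCE is the grip in N (left out, the last holds). Time passes only in rows, so rows that repeat a pose let the fingers close. It gives the time, the measured TCP pose, the force, the opening and the grip force at its end, in the units of the state.
- manip.sense(): the state, without advancing time (a new reading comes with each control period).
- manip.camera(name): name is "scene" or "side" or "wrist"; returns (picture, depth): 480x640x3 uint8, red, green, blue; 480x640 float32, m along the optical axis (not along the pixel's ray), 0 where there is no reading.
- manip.get_calibration(name): a dict with "fx", "fy", "cx", "cy" (pixels), "eye" and "rotation" of the camera in the world. Camera axes: x right, y down, z forward; pixel columns grow to the right and rows downward; lengths in m; the calibration is good to about 2 mm. A picture is of the moment at which its call begins: read the wrist's pose just before it. get_calibration takes no time and is no camera call; for the wrist camera it gives the pose at the moment of the call.
- manip.job_done(): hands the job in; it is judged then, once.
Trained networks look in the newest picture that a camera, given by its name, has taken for a name from the list of things; names that differ only in an ending like _2 or _b are one class to them, and where a whole thing is asked for, a point or a joint stands for the part that bears it (a point fixed in the world has none). Each returns a list of dicts, best first, with "score" (0 to 1); they miss things now and then, are a little off and sometimes report something else, mostly with a low value. They report only what shows in the picture. A call takes as long as a camera call. They do not tell look-alikes from the thing itself.
- manip.cut_out(camera, thing): "pixels" (480x640 bool, what is visible of it).
- manip.place_of(camera, thing): "point" ([x, y, z] in m, in the coordinates of the camera as it stood for that picture, good to about 4 mm: a listed point, or the origin of a listed thing).
The state is a dict: "t": time; "joint_positions": joint angles; "joint_velocities": joint speeds; "effort": joint torques, N m; "tcp_pos": TCP position; "eef_rot": TCP orientation; "wrist_force": force on the tool from outside, world axes, zero at the start; "ft_torque": the same for the moment, N m; "finger_gap": finger opening in m; "grip_force": force on a finger pad.
Only numpy, scipy, OpenCV 4.12 (cv2) and the standard library are available. Lean on these libraries where they do the work, as an engineer would, in place of code of your own. Each camera call takes 0.05 s, during which the arm holds its last target. There are 200 camera calls.

## Working session

There is one attempt and no reset: what is moved stays moved. The work goes in short steps, Python scripts to look and compute and a shell command to move; the robot and the scene stay as the last step left them, time stands still between calls to the robot, and variables do not carry over. Pictures are saved under pics/ and viewed, at most 11 in all, crops included, and the job is handed in when it is done.

```bash
mkdir -p pics; cat > h.py <<'E'
import numpy as np, cv2
from station import manip
from scipy.spatial.transform import Rotation as R
def w(cam,p):
    c=manip.get_calibration(cam); return np.array(c["eye"])+np.array(c["rotation"])@np.array(p)
def px(cam,u,v,d):
    c=manip.get_calibration(cam); return w(cam,[(u-c["cx"])/c["fx"]*d,(v-c["cy"])/c["fy"]*d,d])
def proj(cam,P):
    c=manip.get_calibration(cam); q=np.array(c["rotation"]).T@(np.array(P)-np.array(c["eye"])); return q[0]/q[2]*c["fx"]+c["cx"],q[1]/q[2]*c["fy"]+c["cy"]
def totool(P):
    s=manip.sense(); return R.from_rotvec(s["eef_rot"]).inv().apply(np.array(P)-s["tcp_pos"])*100
E
python3 - <<'E'
from h import *
np.set_printoptions(precision=4,suppress=True)
s=manip.sense();print(s["t"],s["tcp_pos"],s["eef_rot"],R.from_rotvec(s["eef_rot"]).as_matrix(),s["wrist_force"])
for cam in["scene","side"]:
    im,d=manip.camera(cam);cv2.imwrite(f"pics/{cam}0.png",im[:,:,::-1])
    for n in["damper","mouth_1","gauge_pin","stand","oil_bottle","white_jar","blue_driver"]:
        for r in manip.place_of(cam,n)[:3]:
            P=w(cam,r["point"]);print(cam,n,round(r["score"],2),P,np.round(proj(cam,P)))
print(manip.sense()["t"])
E
```

```text
0.0 [0.1697 0.549  0.303 ] [-0.469  -3.1059  0.0027] [[-0.9554  0.2953 -0.0008]
 [ 0.2953  0.9554 -0.0016]
 [ 0.0002 -0.0018 -1.    ]] [-0.256  -0.4779  0.5345]Traceback (most recent call last):
  File "<stdin>", line 8, in <module>
  File "h.py", line 9, in proj
    c=manip.get_calibration(cam); q=np.array(c["rotation"]).T@(np.array(P)-np.array(c["eye"])); return q[0]/q[2]*c["fx"]+c["cx"],q[1]/q[2]*c["fy"]+c["cy"]
                                                                                                       ~^^^
IndexError: invalid index to scalar variable.
```

```bash
sed -i 's/np.array(c\["rotation"\])/rot(c)/g' h.py; cat >> h.py <<'E'
def rot(c):
    r=np.array(c["rotation"]); return R.from_rotvec(r).as_matrix() if r.shape==(3,) else r
E
python3 - <<'E'
from h import *
np.set_printoptions(precision=4,suppress=True)
print(manip.get_calibration("scene"))
for cam in["scene","side"]:
    im,d=manip.camera(cam);cv2.imwrite(f"pics/{cam}0.png",im[:,:,::-1])
    for n in["damper","mouth_1","gauge_pin","stand","oil_bottle","white_jar","blue_driver"]:
        for r in manip.place_of(cam,n)[:3]:
            P=w(cam,r["point"]);print(cam,n,round(r["score"],2),P,np.round(proj(cam,P)))
print(manip.sense()["t"])
E
```

```text
{'fx': 544.5850229324424, 'fy': 544.5850229324424, 'cx': 319.82795298060046, 'cy': 235.0343420609232, 'eye': array([-0.0467, -0.4603,  0.7745]), 'rotation': array([-2.0957,  1.0833, -0.4497])}
scene damper 0.91 [ 0.4216 -0.1541  0.0025] [344. 345.]
scene damper 0.65 [0.4964 0.0164 0.0001] [293. 278.]
scene mouth_1 0.95 [ 0.4227 -0.1786  0.0536] [357. 333.]
scene mouth_1 0.83 [ 0.486  -0.0154  0.0741] [301. 261.]
scene mouth_1 0.66 [ 0.4262 -0.1252  0.049 ] [332. 318.]
scene gauge_pin 0.58 [ 0.5579 -0.2399  0.0035] [426. 316.]
scene stand 0.94 [ 0.5561 -0.2366 -0.0031] [424. 318.]
scene oil_bottle 0.95 [0.6883 0.0479 0.0006] [335. 218.]
scene oil_bottle 0.23 [ 0.5544 -0.2351  0.008 ] [423. 314.]
scene white_jar 0.98 [ 0.4253  0.2431 -0.0039] [184. 254.]
scene blue_driver 0.7 [ 0.3796 -0.007   0.0007] [263. 322.]
side damper 0.75 [0.4951 0.0199 0.0012] [331. 297.]
side damper 0.59 [ 0.4219 -0.1512  0.0002] [391. 264.]
side mouth_1 0.91 [ 0.4832 -0.0138  0.0739] [344. 252.]
side mouth_1 0.84 [ 0.4231 -0.1782  0.0568] [395. 233.]
side stand 0.85 [ 0.5578 -0.2387  0.0032] [337. 239.]
side oil_bottle 0.8 [0.6873 0.0508 0.0039] [223. 286.]
side white_jar 0.92 [ 0.4244  0.2464 -0.0007] [332. 381.]
side blue_driver 0.73 [ 0.3755 -0.0094  0.0005] [402. 300.]
0.9
```

View pics/scene0.png

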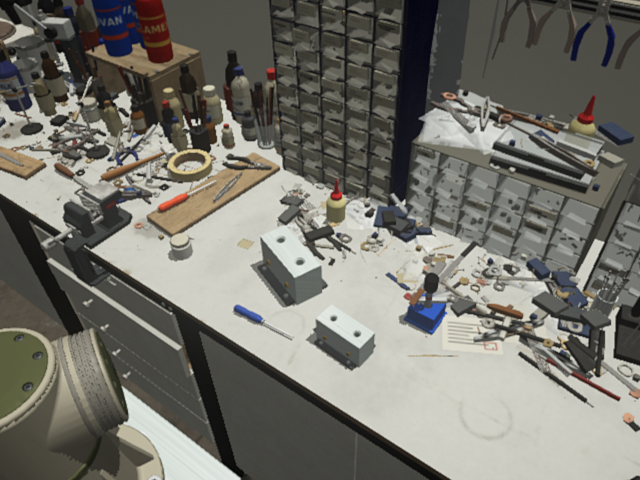

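View pics/side0.png

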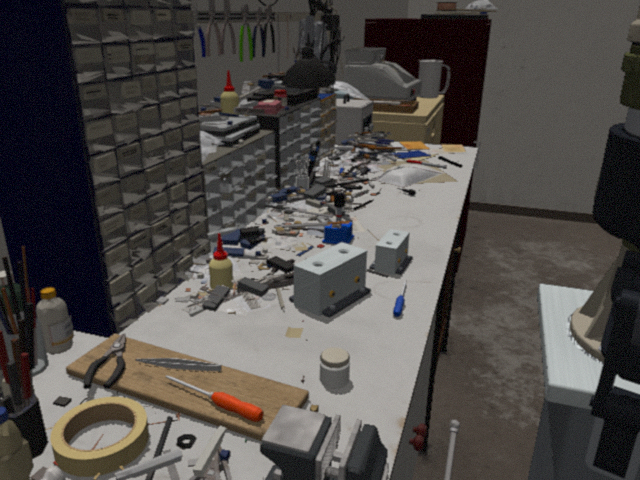

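The scene picture shows two dampers: a large one at about (293,265) and a small one at (344,335). The pin is in its blue stand, stand base at (426,316) and pin head at (431,284). There is also a bottle on top of the drawer cabinet at (585,115), which is not the one at (335,205). The large block is the right damper, since its mouths measure 74 mm high. I'll move toward it now and take a close look with the wrist camera.

```bash

python3 -m jog '[-2.9,-2.9,0,0,0,0,0, -5.8,-5.8,0,0,0,0,0, -8.7,-8.7,0,0,0,0,0, -11.6,-11.6,0,0,0,0,0, -14.5,-14.5,0,0,0,0,0]'
python3 -m jog '[-2.9,-2.9,0,0,0,0,0, -5.8,-5.8,0,0,0,0,0, -8.7,-8.7,0,0,0,0,0, -11.6,-11.6,0,0,0,0,0, -14.5,-14.5,0,0,0,0,0]'
python3 -m jog '[-2.9,-2.9,0,0,0,0,0, -5.8,-5.8,0,0,0,0,0, -8.7,-8.7,0,0,0,0,0, -11.6,-11.6,0,0,0,0,0, -14.5,-14.5,0,0,0,0,0]'
python3 - <<'E'
from h import *
np.set_printoptions(precision=4,suppress=True)
s=manip.sense();print(s["tcp_pos"],s["eef_rot"],s["joint_positions"],s["wrist_force"])
c=manip.get_calibration("wrist");print(totool(c["eye"]),rot(c))
print(proj("wrist",[.495,.018,.075]),proj("wrist",[.557,-.238,.09]))
E
```

```text
t: 1.32
tcp_pos: [0.2658, 0.3664, 0.3039]
eef_rot: [0.468, 3.106, 0.001]
wrist_force: [1.0, -0.3, 0.2]
finger_gap: 0.0855
grip_force: 0.0
t: 1.73
tcp_pos: [0.3617, 0.1849, 0.3043]
eef_rot: [0.468, 3.105, 0.001]
wrist_force: [0.5, 0.0, -0.3]
finger_gap: 0.0851
grip_force: 0.0
t: 2.15
tcp_pos: [0.4575, 0.0032, 0.3042]
eef_rot: [0.47, 3.105, 0.0]
wrist_force: [1.0, 0.6, 0.7]
finger_gap: 0.0852
grip_force: 0.0
[0.4575 0.0032 0.3042] [0.4697 3.1052 0.0003] [-0.1689  0.0852 -0.2383  1.2462  0.0002  0.1313] [0.9886 0.6234 0.6995]
[ 7.356  -0.0031 -6.9819] [[ 0.2962  0.9135  0.2787]
 [ 0.9551 -0.2836 -0.0857]
 [ 0.0008  0.2916 -0.9565]]
(np.float64(352.4521315273314), np.float64(245.30311166247301)) (np.float64(91.53508003513292), np.float64(396.94023866812915))
```

```bash
cat > look.py <<'E'
from h import *
import sys
np.set_printoptions(precision=4,suppress=True)
im,d=manip.camera("wrist");cv2.imwrite(f"pics/{sys.argv[1]}.png",im[:,:,::-1])
for n in sys.argv[2:]:
    for r in manip.place_of("wrist",n)[:3]:
        P=w("wrist",r["point"]);print(n,round(r["score"],2),P,np.round(proj("wrist",P)))
np.savez(f"pics/{sys.argv[1]}.npz",d=d,im=im)
s=manip.sense();print(s["t"],s["tcp_pos"])
E
python3 look.py w1 damper mouth_1 gauge_pin stand pin_tip
```

```text
damper 0.9 [ 0.4251 -0.1526 -0.0003] [162. 202.]
damper 0.61 [ 0.5607 -0.2404  0.0006] [140. 341.]
damper 0.58 [0.4982 0.0233 0.0002] [355. 218.]
mouth_1 0.84 [ 0.487  -0.0097  0.0739] [318. 245.]
mouth_1 0.79 [ 0.4262 -0.1289  0.0567] [160. 213.]
mouth_1 0.7 [ 0.4217 -0.1764  0.0546] [108. 224.]
gauge_pin 0.71 [ 0.3724 -0.0076  0.0035] [281. 106.]
stand 0.79 [ 0.5573 -0.2369 -0.0004] [137. 341.]
2.45 [0.4564 0.0059 0.3038]
```

View pics/w1.png

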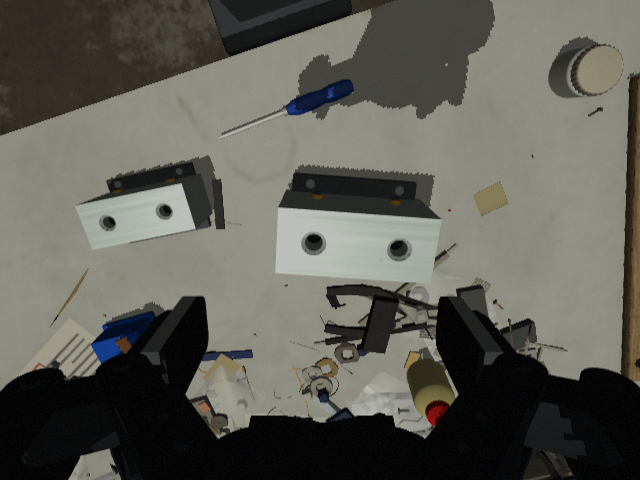

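The wrist view shows the large block with mouths at (314,244) and (399,250), and the small block at left. The pin stand is at (125,335), partly hidden by the finger. Next I'll measure the mouths and move closer to the pin.

```bash
cat >> h.py <<'E'
def ray(cam,u,v,z):
    a=px(cam,u,v,1.); e=np.array(manip.get_calibration(cam)["eye"]); return e+(a-e)*(z-e[2])/(a-e)[2]
E
python3 - <<'E'
from h import *
np.set_printoptions(precision=4,suppress=True)
f=np.load("pics/w1.npz");g=cv2.cvtColor(f["im"],cv2.COLOR_RGB2GRAY);d=f["d"]
for th in(60,110,150):
  m=(g<th).astype(np.uint8);n,l,st,ce=cv2.connectedComponentsWithStats(m)
  for i in range(1,n):
    if 225<ce[i][1]<265 and 290<ce[i][0]<425 and st[i][4]>60: print(th,ce[i],st[i],ray("wrist",*ce[i],.075))
top=d[255:270,340:375];print(px("wrist",357,262,np.median(top)))
E
python3 -m jog '[0,-3.5,0,0,0,0,0, 0.1,-7,0,0,0,0,0, 0.2,-10.5,0,0,0,0,0, 0.3,-14,0,0,0,0,0, 0.3,-17,0,0,0,0,0]'
python3 -m jog '[-1,-3,0,0,0,0,0, -1,-3,0,0,0,0,0,-1,-3,0,0,0,0,0]'
python3 look.py w2 gauge_pin stand pin_tip
```

```text
60 [313.2536 241.9474] [305 235  17  16 209] [ 0.4812 -0.0086  0.075 ]
60 [398.2077 248.0531] [390 241  17  15 207] [0.5066 0.0557 0.075 ]
110 [312.7215 243.7911] [303 234  20  21 316] [ 0.4826 -0.0095  0.075 ]
110 [397.9688 249.9938] [388 240  20  21 321] [0.5081 0.0551 0.075 ]
150 [322.4455 237.5316] [     0      0    640    480 286717] [ 0.4798 -0.0004  0.075 ]
150 [313.1495 243.3407] [301 232  25  23 455] [ 0.4823 -0.009   0.075 ]
150 [399.114  249.3656] [387 238  25  24 465] [0.5079 0.0561 0.075 ]
[0.5086 0.0204 0.0745]
t: 2.87
tcp_pos: [0.4029, -0.1558, 0.3042]
eef_rot: [0.464, 3.107, -0.0]
wrist_force: [0.8, 0.1, -0.1]
finger_gap: 0.0856
grip_force: 0.0
t: 3.12
tcp_pos: [0.4045, -0.1875, 0.304]
eef_rot: [0.47, 3.106, 0.001]
wrist_force: [0.3, 0.2, -0.5]
finger_gap: 0.0853
grip_force: 0.0
gauge_pin 0.97 [ 0.5559 -0.2337  0.0109] [320. 339.]
stand 0.88 [ 0.5582 -0.2358 -0.0027] [319. 334.]
pin_tip 0.97 [ 0.5568 -0.2318  0.0069] [322. 337.]
3.3167 [ 0.4047 -0.1861  0.3039]
```

View pics/w2.png

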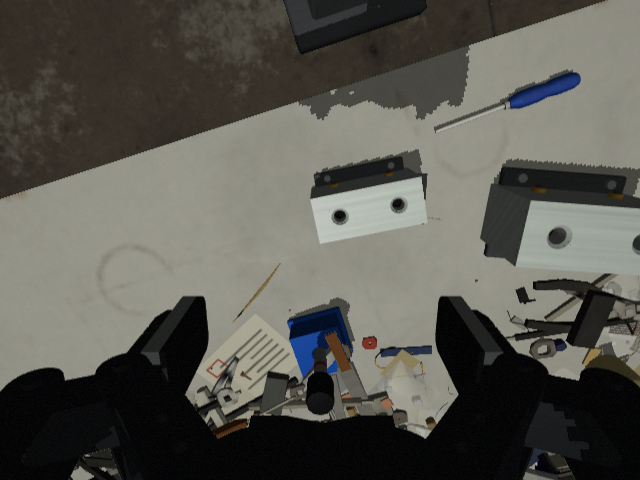

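```bash
python3 - <<'E'
from h import *
np.set_printoptions(precision=4,suppress=True)
f=np.load("pics/w2.npz");d=f["d"]
a=cv2.resize(f["im"][290:430,260:400],(560,560),interpolation=cv2.INTER_CUBIC)
s=cv2.imread("pics/scene0.png")[260:340,395:455];b=cv2.resize(s,(240,320),interpolation=cv2.INTER_CUBIC)
o=np.zeros((560,800,3),np.uint8);o[:,:560]=a[:,:,::-1];o[:320,560:]=b;cv2.imwrite("pics/crop.png",o)
v,u=np.mgrid[290:430,260:400];D=d[290:430,260:400]
c=manip.get_calibration("wrist");Q=np.stack([(u-c["cx"])/c["fx"]*D,(v-c["cy"])/c["fy"]*D,D],-1)@rot(c).T+c["eye"]
ok=D>0
for lo,hi in[(.1,.11),(.08,.1),(.11,.3),(.04,.075)]:
    k=ok&(Q[...,2]>lo)&(Q[...,2]<hi);P=Q[k];print(lo,k.sum());
    if k.sum():print(P.mean(0),P.min(0),P.max(0))
print(manip.sense()["tcp_pos"])
E
```

```text
0.1 606
[ 0.5551 -0.2336  0.1045] [ 0.5446 -0.2458  0.1   ] [ 0.5692 -0.2224  0.1067]
0.08 425
[ 0.5481 -0.2314  0.0906] [ 0.544 -0.246  0.08 ] [ 0.5605 -0.222   0.1   ]
0.11 0
0.04 3238
[ 0.5784 -0.2457  0.0494] [ 0.5271 -0.3071  0.04  ] [ 0.6294 -0.1958  0.0699]
[ 0.4047 -0.1861  0.3039]
```

View pics/crop.png

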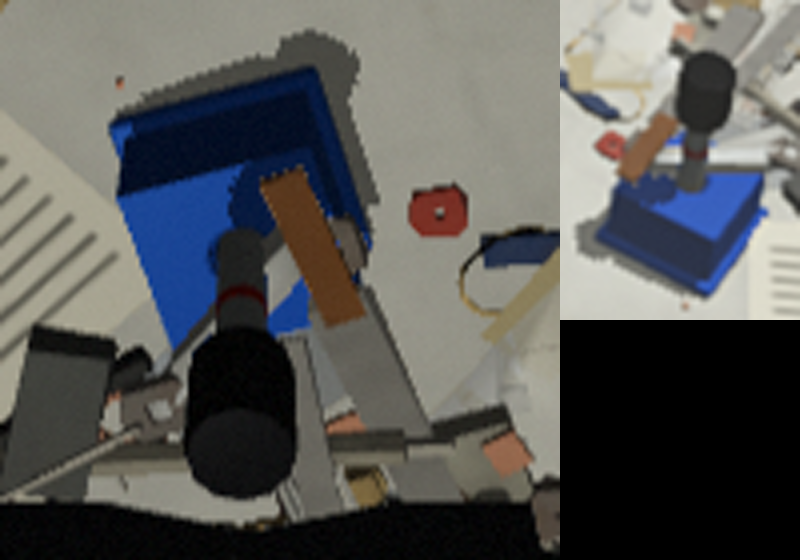

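The crop confirms the pin: black head, red ring, standing in the blue stand. A brown-handled tool and other clutter up to about 7 cm high lie beside it. I'll grasp the upper part of the head.

```bash

python3 -m jog '[-4,0,0,0,0,0,0, -8,0,0,0,0,0,0, -12,-0.1,0,0,0,0,0, -15.9,-0.1,0,0,0,0,0, -15.9,-0.1,0,0,0,0,0]'
python3 -m jog '[0,0,3.5,0,0,0,0, 0,0,7,0,0,0,0, 0,0,10.5,0,0,0,0, 0,0,13.5,0,0,0,0, 0,0,15.3,0,0,0,0]'
python3 -m jog '[0,0,0,0,0,0,0, 0,0,0,0,0,0,0]'
python3 - <<'E'
from h import *
np.set_printoptions(precision=4,suppress=True)
im,d=manip.camera("wrist");cv2.imwrite("pics/w3.png",im[:,:,::-1])
print(proj("wrist",[.5562,-.234,.105]),proj("wrist",[.5562,-.234,.055]))
s=manip.sense();print(s["tcp_pos"],totool([.5562,-.234,.095]))
E
```

```text
t: 3.73
tcp_pos: [0.5622, -0.2362, 0.3005]
eef_rot: [0.464, 3.107, 0.001]
wrist_force: [0.1, -0.4, -0.1]
finger_gap: 0.0853
grip_force: 0.0
t: 4.15
tcp_pos: [0.5547, -0.2329, 0.1471]
eef_rot: [-0.465, -3.102, -0.003]
wrist_force: [-0.6, 0.6, -1.0]
finger_gap: 0.0853
grip_force: 0.0
t: 4.32
tcp_pos: [0.5557, -0.234, 0.1502]
eef_rot: [-0.466, -3.104, -0.002]
wrist_force: [-0.6, -0.3, 1.2]
finger_gap: 0.0855
grip_force: 0.0
(np.float64(323.51950683909587), np.float64(334.21267449186104)) (np.float64(322.92618461896546), np.float64(274.81888563247514))
[ 0.5567 -0.2348  0.1518] [0.0719 0.0669 5.6753]
```

View pics/w3.png

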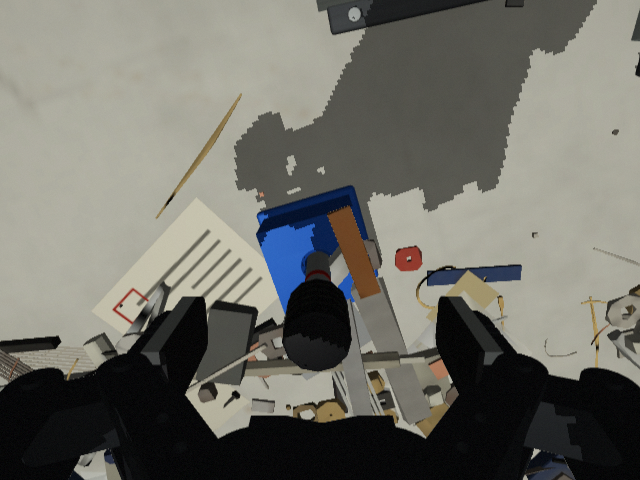

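The head sits between the fingers, its top centre at (317,342), about 2 mm from the prediction. I'll correct for that, close and lift.

```bash

python3 -m jog '[-0.15,-0.15,0.2,0,0,0,0, -0.15,-0.15,0.2,0,0,0,0.4, -0.15,-0.15,0.2,0,0,0,1, -0.15,-0.15,0.2,0,0,0,1, -0.15,-0.15,0.2,0,0,0,1]' 80
python3 -m jog '[0,0,0,0,0,0,1, 0,0,0,0,0,0,1, 0,0,0,0,0,0,1, 0,0,0,0,0,0,1, 0,0,0,0,0,0,1]' 80
```

```text
t: 4.78
tcp_pos: [0.5575, -0.2378, 0.1496]
eef_rot: [0.469, 3.105, -0.001]
wrist_force: [1.0, 0.2, -0.3]
finger_gap: 0.0385
grip_force: 0.0
t: 5.2
tcp_pos: [0.5575, -0.2377, 0.1495]
eef_rot: [0.469, 3.105, -0.0]
wrist_force: [-0.5, 1.0, 6.4]
finger_gap: 0.022
grip_force: 78.1
```

```bash

python3 -m jog '[0,0,-1,0,0,0,1, 0,0,-2.5,0,0,0,1, 0,0,-4,0,0,0,1, 0,0,-6,0,0,0,1, 0,0,-8,0,0,0,1]'
python3 -m jog '[0,0,-2,0,0,0,1, 0,0,-4,0,0,0,1, 0,0,-4,0,0,0,1]'
python3 - <<'E'
from h import *
np.set_printoptions(precision=4,suppress=True)
im,d=manip.camera("side");cv2.imwrite("pics/s2.png",cv2.resize(im[120:300,240:420,::-1],None,fx=3,fy=3))
for r in manip.place_of("side","pin_tip")[:2]:print(r["score"],w("side",r["point"]))
s=manip.sense();print(s["tcp_pos"],s["finger_gap"],s["wrist_force"])
E
```

```text
t: 5.62
tcp_pos: [0.5565, -0.2374, 0.2291]
eef_rot: [-0.469, -3.104, -0.001]
wrist_force: [1.0, 0.2, -1.0]
finger_gap: 0.0217
grip_force: 78.4
t: 5.87
tcp_pos: [0.5584, -0.2384, 0.2733]
eef_rot: [0.468, 3.101, -0.004]
wrist_force: [1.3, -0.5, -1.0]
finger_gap: 0.0219
grip_force: 78.4
0.81 [ 0.559  -0.2408  0.1337]
[ 0.5574 -0.2378  0.2693] 0.02179071747376461 [-0.2734  0.0718 -2.1716]
```

View pics/s2.png

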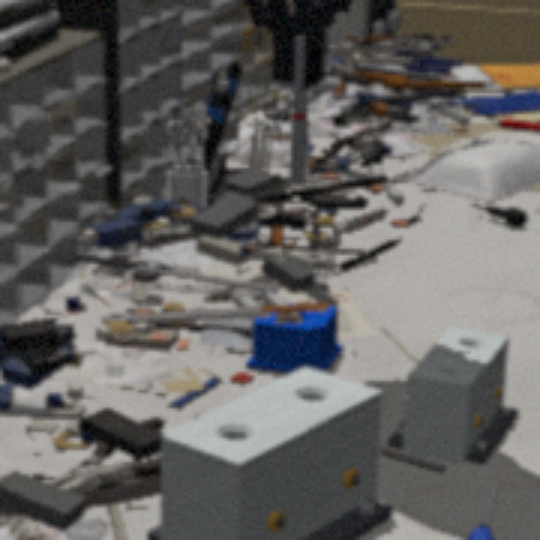

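The side view shows the pin hanging upright in the gripper, clear of the stand. Next I carry it over the nearer mouth (y ≈ -0.009).

```bash

python3 -m jog '[2.2,3.2,0,0,0,0,1, 4.4,6.4,0,0,0,0,1, 6.6,9.6,0,0,0,0,1, 9,13,0,0,0,0,1, 11,15.8,0,0,0,0,1]'
python3 -m jog '[2,2.8,0,0,0,0,1, 2.9,3.8,0,0,0,0,1, 2.9,3.8,0,0,0,0,1, 2.9,3.8,0,0,0,0,1, 2.9,3.8,0,0,0,0,1]'
python3 - <<'E'
from h import *
np.set_printoptions(precision=4,suppress=True)
s=manip.sense();c=manip.get_calibration("wrist")
im,d=manip.camera("wrist");cv2.imwrite("pics/w4.png",im[:,:,::-1]);np.savez("pics/w4.npz",im=im,d=d,eye=c["eye"],r=rot(c))
for n in["mouth_1","pin_tip"]:
    for r in manip.place_of("wrist",n)[:3]:
        P=w("wrist",r["point"]);print(n,r["score"],P,proj("wrist",P),totool(P))
print(s["tcp_pos"],manip.sense()["tcp_pos"],s["wrist_force"])
t=s["tcp_pos"]+np.array([0,0,-.1425]);print(proj("wrist",t))
E
```

```text
t: 6.38
tcp_pos: [0.4964, -0.0519, 0.2668]
eef_rot: [-0.469, -3.102, -0.002]
wrist_force: [0.1, 0.1, -1.5]
finger_gap: 0.0218
grip_force: 78.6
t: 6.8
tcp_pos: [0.4826, -0.01, 0.2682]
eef_rot: [-0.47, -3.106, 0.001]
wrist_force: [-0.8, -1.0, -0.6]
finger_gap: 0.0215
grip_force: 78.7
mouth_1 0.93 [ 0.4886 -0.0109  0.0718] (np.float64(323.29005634536577), np.float64(226.62546578353533)) [-0.5721  0.1332 19.6629]
mouth_1 0.73 [ 0.4188 -0.1753  0.056 ] (np.float64(82.1074715250736), np.float64(197.39390497257958)) [  1.2158 -17.6352  21.2456]
mouth_1 0.68 [0.5104 0.056  0.0756] (np.float64(423.42743992418065), np.float64(229.4426448112136)) [-0.6711  7.173  19.286 ]
pin_tip 0.67 [ 0.4812 -0.0065  0.126 ] (np.float64(327.39807630035597), np.float64(239.52153160622854)) [ 0.2655  0.3426 14.2533]
[ 0.4826 -0.01    0.2682] [ 0.4828 -0.0105  0.2685] [-0.7756 -0.96   -0.6088]
(np.float64(322.125869575533), np.float64(243.3174258453053))
```

View pics/w4.png

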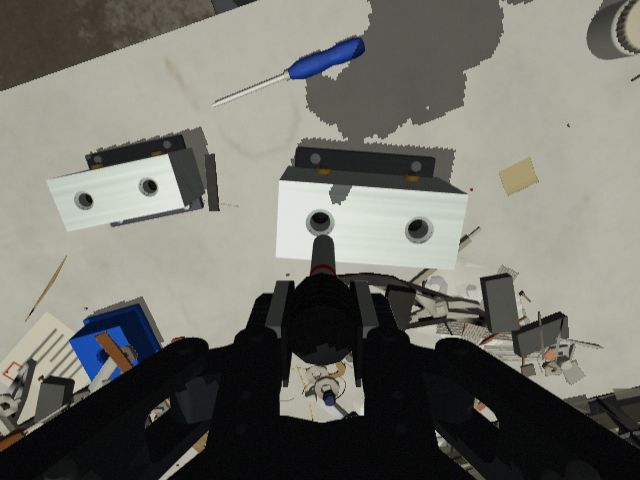

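```bash
python3 - <<'E'
from h import *
np.set_printoptions(precision=4,suppress=True)
f=np.load("pics/w4.npz");g=cv2.cvtColor(f["im"],cv2.COLOR_RGB2GRAY);d=f["d"]
for nm,(u,v) in dict(m2=(320,222),m1=(419,230)).items():
  for th in(110,150,170):
    m=np.zeros_like(g);m[v-22:v+22,u-22:u+22]=(g<th)[v-22:v+22,u-22:u+22]
    if nm=="m2":m[235:,:]=0
    c,_=max([(cv2.findContours(m,0,1)[0][i],0) for i in range(len(cv2.findContours(m,0,1)[0]))],key=lambda a:cv2.contourArea(a[0]))
    e=cv2.fitEllipse(c);P=ray("wrist",*e[0],.075);print(nm,th,np.round(e[0],1),np.round(e[1],1),P,totool(P))
c=manip.get_calibration("wrist");print(c["fx"])
for r in range(228,290,4):print(r,"".join("%4d"%x for x in g[r,304:346:2]))
dd=d[225:290,324];print(np.round(dd[::3],3))
E
```

```text
m2 110 [319.6 221.5] [19.1 19.4] [ 0.4833 -0.012   0.075 ] [-0.1034 -0.1229 19.3512]
m2 150 [319.  223.6] [23.2 24.5] [ 0.4847 -0.0129  0.075 ] [-0.2571 -0.1666 19.3512]
m2 170 [319.2 223.1] [23.4 27.8] [ 0.4843 -0.0126  0.075 ] [-0.2193 -0.154  19.3512]
m1 110 [417.5 228.6] [18.3 19.9] [0.5089 0.0523 0.075 ] [-0.6325  6.7731 19.3497]
m1 150 [417.3 231. ] [23.5 24. ] [0.5105 0.0517 0.075 ] [-0.8085  6.7685 19.3496]
m1 170 [418.4 230.3] [25.7 27.2] [0.5103 0.0526 0.075 ] [-0.7582  6.8414 19.3496]
390.64930261311076
228  226 213 136 134 118  57  54  56  54  55  53  53 135 143 153 225 223 223 224 223 222
232  226 227 226 150 133 131 132 130 125 133 135 138 110 177 225 226 226 226 225 225 224
236  226 226 227 226 227 214 165  57  39  39  42  40  62 202 224 223 223 223 222 221 221
240  227 226 227 226 227  56  40  39  40  40  43  42  42  44  76 225 224 225 224 224 222
244  226 226 227 226 224  39  40  38  39  40  42  42  41  43  46 199 222 222 221 221 220
248  227 227 227 226 184  40  38  41  40  37  43  41  42  42  43 141 225 224 223 223 223
252  227 227 226 226  89  40  38  41  40  41  
[... 278 characters left out ...]
 42  42  47 180 178 181 178 178
268  179 180 180 145  29  14  18  30  36  36  38  30  19  18  26  46 179 179 178 181 179
272  178 180 180  55  29  40  41  39  28  32  39  40  44  41  41  21 179 178 180 179 177
276  182 128 105  12   7   6   7   5   4   4   6   9   5   4   6   4  11  24  23  19  31
280    5   6   9  10   7   7   5   7   5   6   8   7   8   1   9   5   4   8  24  48  49
284    4   7   4  10   9   4  11   6   6   5   6  11  10  11   9   2   7   2   4  11   6
288    6   7   6   5   3   8   6   7   6   8   6   5   4   9   7   6   6   5   8   6   1
[0.291 0.283 0.278 0.22  0.216 0.21  0.204 0.2   0.196 0.192 0.189 0.185
 0.18  0.177 0.173 0.169 0.152 0.148 0.148 0.144 0.14  0.138]
```

```bash

python3 -m jog '[-0.2,-0.2,2,0,0,0,1, -0.2,-0.2,4.1,0,0,0,1, -0.2,-0.2,4.1,0,0,0,1, -0.2,-0.2,4.1,0,0,0,1, -0.2,-0.2,4.1,0,0,0,1]'
python3 - <<'E'
from h import *
np.set_printoptions(precision=4,suppress=True)
s=manip.sense()
im,d=manip.camera("wrist");np.savez("pics/w5.npz",im=im,d=d)
print(s["tcp_pos"],manip.sense()["tcp_pos"],s["wrist_force"])
t=s["tcp_pos"]+np.array([0,0,-.1425]);print("tip",proj("wrist",t),"axis@face",proj("wrist",[*t[:2],.075]))
u,v=323,232;cv2.imwrite("pics/w5.png",cv2.resize(im[160:300,250:470,::-1],None,fx=3.5,fy=3.5,interpolation=cv2.INTER_CUBIC))
E
```

```text
t: 7.37
tcp_pos: [0.484, -0.0124, 0.2285]
eef_rot: [0.471, 3.106, 0.0]
wrist_force: [-0.2, -0.3, -0.5]
finger_gap: 0.0215
grip_force: 78.7
[ 0.484  -0.0124  0.2285] [ 0.4843 -0.0123  0.2289] [-0.1782 -0.3491 -0.485 ]
tip (np.float64(321.0872913690208), np.float64(242.99448144678942)) axis@face (np.float64(321.09241264502134), np.float64(237.01031030931028))
```

View pics/w5.png

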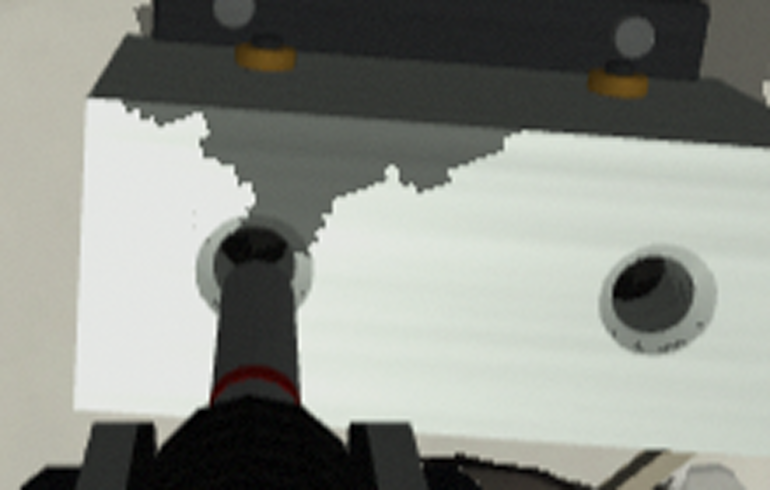

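Tip centre is at crop x≈257 and the mouth centre at (254.5,269), so they agree to about 0.5 mm. I'll lower it in.

```bash

python3 -m jog '[0.05,-0.03,0.4,0,0,0,1, 0.05,-0.03,0.8,0,0,0,1, 0.05,-0.03,1.2,0,0,0,1, 0.05,-0.03,1.6,0,0,0,1, 0.05,-0.03,1.8,0,0,0,1]'
python3 -m jog '[0,0,0.2,0,0,0,1, 0,0,0.4,0,0,0,1, 0,0,0.6,0,0,0,1, 0,0,0.8,0,0,0,1]'
```

```text
t: 7.83
tcp_pos: [0.483, -0.012, 0.2094]
eef_rot: [0.469, 3.106, -0.0]
wrist_force: [0.5, -1.9, -0.6]
finger_gap: 0.0216
grip_force: 78.7
t: 8.17
tcp_pos: [0.4831, -0.012, 0.2018]
eef_rot: [0.469, 3.106, 0.0]
wrist_force: [0.2, -0.1, -0.7]
finger_gap: 0.0222
grip_force: 78.7
```

```bash

python3 -m jog '[0,0,0.1,0,0,0,1, 0,0,0.2,0,0,0,1, 0,0,0.3,0,0,0,1, 0,0,0.4,0,0,0,1, 0,0,0.5,0,0,0,1]'
python3 -m jog '[0,0,0.1,0,0,0,1, 0,0,0.2,0,0,0,1, 0,0,0.3,0,0,0,1, 0,0,0.4,0,0,0,1, 0,0,0.5,0,0,0,1]'
```

```text
t: 8.58
tcp_pos: [0.4833, -0.012, 0.1973]
eef_rot: [0.469, 3.105, -0.0]
wrist_force: [-0.1, -0.7, 4.2]
finger_gap: 0.0219
grip_force: 79.2
t: 9.0
tcp_pos: [0.4832, -0.012, 0.192]
eef_rot: [0.469, 3.106, 0.0]
wrist_force: [0.3, -0.1, 3.9]
finger_gap: 0.022
grip_force: 79.2
```

```bash

python3 -m jog '[0,0,0.1,0,0,0,1, 0,0,0.2,0,0,0,1, 0,0,0.3,0,0,0,1, 0,0,0.4,0,0,0,1, 0,0,0.5,0,0,0,1]'
python3 -m jog '[0,0,0.05,0,0,0,1, 0,0,0.1,0,0,0,1, 0,0,0.15,0,0,0,1, 0,0,0.2,0,0,0,1, 0,0,0.2,0,0,0,1]'
python3 -m jog '[0,0,0.05,0,0,0,1, 0,0,0.1,0,0,0,1, 0,0,0.1,0,0,0,1]'
```

```text
t: 9.42
tcp_pos: [0.4831, -0.012, 0.1868]
eef_rot: [0.469, 3.106, 0.0]
wrist_force: [0.5, -0.1, 4.0]
finger_gap: 0.0218
grip_force: 79.2
t: 9.83
tcp_pos: [0.4831, -0.012, 0.1848]
eef_rot: [0.469, 3.106, 0.0]
wrist_force: [0.4, -0.9, 3.1]
finger_gap: 0.0216
grip_force: 79.2
t: 10.08
tcp_pos: [0.4831, -0.0119, 0.1838]
eef_rot: [0.469, 3.106, 0.0]
wrist_force: [1.7, -1.1, 3.5]
finger_gap: 0.022
grip_force: 79.2
```

Next, finer steps through the possible 36 mm stop, which I expect near TCP z = 0.1815.

```bash

python3 -m jog '[0,0,0.05,0,0,0,1, 0,0,0.1,0,0,0,1, 0,0,0.1,0,0,0,1]'
python3 -m jog '[0,0,0.05,0,0,0,1, 0,0,0.1,0,0,0,1, 0,0,0.1,0,0,0,1]'
```

```text
t: 10.33
tcp_pos: [0.483, -0.0119, 0.1828]
eef_rot: [0.469, 3.106, 0.0]
wrist_force: [1.5, -0.7, 3.2]
finger_gap: 0.0219
grip_force: 79.2
t: 10.58
tcp_pos: [0.4831, -0.012, 0.1818]
eef_rot: [0.469, 3.106, 0.0]
wrist_force: [1.3, 0.7, 2.9]
finger_gap: 0.0222
grip_force: 79.2
```

```bash

python3 -m jog '[0,0,0.05,0,0,0,1, 0,0,0.05,0,0,0,1]'
python3 -m jog '[0,0,0.05,0,0,0,1, 0,0,0.05,0,0,0,1]'
python3 -m jog '[0,0,0.05,0,0,0,1, 0,0,0.05,0,0,0,1]'
python3 -m jog '[0,0,0.05,0,0,0,1, 0,0,0.05,0,0,0,1]'
```

```text
t: 10.75
tcp_pos: [0.483, -0.012, 0.1813]
eef_rot: [0.469, 3.106, 0.0]
wrist_force: [1.2, -0.2, 3.7]
finger_gap: 0.0219
grip_force: 79.2
t: 10.92
tcp_pos: [0.483, -0.0119, 0.1808]
eef_rot: [0.469, 3.106, 0.0]
wrist_force: [0.6, -0.7, 4.4]
finger_gap: 0.0218
grip_force: 79.2
t: 11.08
tcp_pos: [0.483, -0.0119, 0.1803]
eef_rot: [0.469, 3.106, 0.0]
wrist_force: [1.9, -1.1, 4.0]
finger_gap: 0.022
grip_force: 79.2
t: 11.25
tcp_pos: [0.483, -0.0119, 0.1798]
eef_rot: [0.469, 3.106, 0.0]
wrist_force: [1.2, -0.2, 4.3]
finger_gap: 0.0215
grip_force: 79.2
```

```bash

for i in 1; do :; done
python3 -m jog '[0,0,0.05,0,0,0,1, 0,0,0.05,0,0,0,1]'
python3 -m jog '[0,0,0.05,0,0,0,1, 0,0,0.05,0,0,0,1]'
python3 -m jog '[0,0,0.05,0,0,0,1, 0,0,0.05,0,0,0,1]'
python3 -m jog '[0,0,0.05,0,0,0,1, 0,0,0.05,0,0,0,1]'
```

```text
t: 11.42
tcp_pos: [0.483, -0.0119, 0.1793]
eef_rot: [0.469, 3.106, 0.0]
wrist_force: [1.1, -2.1, 3.8]
finger_gap: 0.0216
grip_force: 79.2
t: 11.58
tcp_pos: [0.483, -0.012, 0.1788]
eef_rot: [0.469, 3.106, 0.0]
wrist_force: [0.8, -0.5, 4.1]
finger_gap: 0.0219
grip_force: 79.2
t: 11.75
tcp_pos: [0.483, -0.0119, 0.1783]
eef_rot: [0.469, 3.106, 0.0]
wrist_force: [2.2, -0.4, 3.2]
finger_gap: 0.022
grip_force: 79.2
t: 11.92
tcp_pos: [0.483, -0.0119, 0.1778]
eef_rot: [0.469, 3.106, 0.0]
wrist_force: [1.3, -1.1, 2.4]
finger_gap: 0.0217
grip_force: 79.2
```

```bash

python3 -m jog '[0,0,0.1,0,0,0,1, 0,0,0.2,0,0,0,1, 0,0,0.2,0,0,0,1]'
python3 -m jog '[0,0,0.1,0,0,0,1, 0,0,0.2,0,0,0,1, 0,0,0.2,0,0,0,1]'
python3 -m jog '[0,0,0.05,0,0,0,1, 0,0,0.1,0,0,0,1, 0,0,0.1,0,0,0,1]'
python3 -m jog '[0,0,0.05,0,0,0,1, 0,0,0.05,0,0,0,1]'
```

```text
t: 12.17
tcp_pos: [0.483, -0.0119, 0.1757]
eef_rot: [-0.469, -3.106, -0.0]
wrist_force: [1.2, -0.1, 2.8]
finger_gap: 0.0221
grip_force: 79.2
t: 12.42
tcp_pos: [0.483, -0.0119, 0.1737]
eef_rot: [-0.469, -3.106, -0.0]
wrist_force: [1.5, -1.0, 2.7]
finger_gap: 0.0219
grip_force: 79.2
t: 12.67
tcp_pos: [0.483, -0.0119, 0.1728]
eef_rot: [-0.469, -3.106, -0.0]
wrist_force: [1.3, -0.7, 3.3]
finger_gap: 0.0221
grip_force: 79.2
t: 12.83
tcp_pos: [0.4831, -0.0119, 0.1724]
eef_rot: [0.469, 3.106, 0.0]
wrist_force: [0.7, -0.4, 2.9]
finger_gap: 0.0219
grip_force: 79.2
```

```bash

python3 -m jog '[0,0,0.05,0,0,0,1, 0,0,0.05,0,0,0,1]'
python3 -m jog '[0,0,0.05,0,0,0,1, 0,0,0.05,0,0,0,1]'
python3 -m jog '[0,0,0.05,0,0,0,1, 0,0,0.05,0,0,0,1]'
python3 -m jog '[0,0,0.05,0,0,0,1, 0,0,0.05,0,0,0,1]'
```

```text
t: 13.0
tcp_pos: [0.4831, -0.0119, 0.1718]
eef_rot: [0.469, 3.106, 0.0]
wrist_force: [1.7, -0.7, 4.2]
finger_gap: 0.0221
grip_force: 79.2
t: 13.17
tcp_pos: [0.483, -0.012, 0.1713]
eef_rot: [0.469, 3.106, 0.0]
wrist_force: [0.6, -0.5, 4.3]
finger_gap: 0.022
grip_force: 79.2
t: 13.33
tcp_pos: [0.483, -0.0119, 0.1708]
eef_rot: [0.469, 3.106, 0.0]
wrist_force: [1.5, -0.8, 4.5]
finger_gap: 0.0217
grip_force: 79.2
t: 13.5
tcp_pos: [0.4831, -0.0119, 0.1703]
eef_rot: [0.469, 3.106, 0.0]
wrist_force: [0.5, -0.5, 3.9]
finger_gap: 0.0219
grip_force: 79.2
```

```bash

python3 -m jog '[0,0,0.05,0,0,0,1, 0,0,0.05,0,0,0,1]'
python3 -m jog '[0,0,0.05,0,0,0,1, 0,0,0.05,0,0,0,1]'
```

```text
t: 13.67
tcp_pos: [0.483, -0.012, 0.1698]
eef_rot: [0.469, 3.106, 0.0]
wrist_force: [1.9, -0.2, 2.2]
finger_gap: 0.0219
grip_force: 79.2
t: 13.83
tcp_pos: [0.483, -0.012, 0.1694]
eef_rot: [0.469, 3.106, 0.0]
wrist_force: [0.9, -1.3, 4.6]
finger_gap: 0.0219
grip_force: 79.4
```

```bash

python3 -m jog '[0,0,0.04,0,0,0,1, 0,0,0.04,0,0,0,1]'
```

```text
t: 14.0
tcp_pos: [0.4832, -0.0119, 0.1693]
eef_rot: [0.469, 3.106, 0.0]
wrist_force: [0.0, -0.2, 7.2]
finger_gap: 0.0217
grip_force: 79.7
```

```bash

python3 -m jog '[0,0,0.04,0,0,0,1, 0,0,0.04,0,0,0,1]'
```

```text
t: 14.17
tcp_pos: [0.4833, -0.012, 0.1693]
eef_rot: [0.469, 3.105, -0.0]
wrist_force: [0.6, -0.4, 9.5]
finger_gap: 0.0218
grip_force: 79.9
```

```bash

python3 -m jog '[0,0,0.05,0,0,0,1, 0,0,0.1,0,0,0,1, 0,0,0.1,0,0,0,1]'
python3 -m jog '[0,0,0,0,0,0,1, 0,0,0,0,0,0,1, 0,0,0,0,0,0,1, 0,0,0,0,0,0,1, 0,0,0,0,0,0,1]'
python3 - <<'E'
from h import *
im,d=manip.camera("scene");print(proj("scene",[.4833,-.012,.075]));u,v=map(int,proj("scene",[.4833,-.012,.085]))
cv2.imwrite("pics/s3.png",cv2.resize(im[v-45:v+30,u-50:u+50,::-1],None,fx=6,fy=6,interpolation=cv2.INTER_CUBIC))
print(manip.sense()["wrist_force"])
E
```

```text
t: 14.42
tcp_pos: [0.4836, -0.012, 0.1691]
eef_rot: [0.469, 3.104, -0.0]
wrist_force: [-1.9, -0.4, 16.0]
finger_gap: 0.0214
grip_force: 80.6
t: 14.83
tcp_pos: [0.4835, -0.0121, 0.1691]
eef_rot: [0.469, 3.104, -0.0]
wrist_force: [-1.5, -0.6, 15.4]
finger_gap: 0.0219
grip_force: 80.6
(np.float64(298.2223236647417), np.float64(260.53514814721285))
[-1.40050248 -0.3869352  15.55653653]
```

View pics/s3.png

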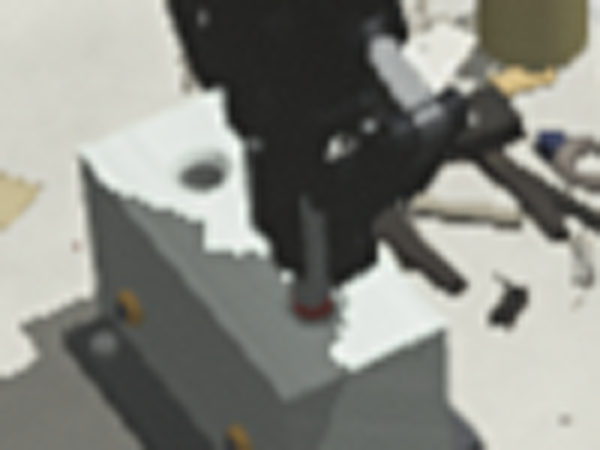

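The ring sits at the face, so this is the full-stroke cylinder, pressed home with about 16 N for over 0.5 s. I'll unload, open and retreat upward.

```bash

python3 -m jog '[0,0,-0.1,0,0,0,1, 0,0,-0.2,0,0,0,1, 0,0,-0.2,0,0,0,1]'
python3 -m jog '[0,0,0,0,0,0,0.6, 0,0,0,0,0,0,0.3, 0,0,0,0,0,0,0, 0,0,0,0,0,0,0, 0,0,0,0,0,0,0]' 20
python3 -m jog '[0,0,0,0,0,0,0, 0,0,0,0,0,0,0, 0,0,0,0,0,0,0]'
python3 -m jog '[0,0,-1.5,0,0,0,0, 0,0,-4,0,0,0,0, 0,0,-7,0,0,0,0, 0,0,-10,0,0,0,0, 0,0,-12,0,0,0,0]'
python3 -m jog '[4,0,0,0,0,0,0, 4,0,0,0,0,0,0, 4,0,0,0,0,0,0]'
python3 - <<'E'
from h import *
im,d=manip.camera("scene");u,v=298,250
cv2.imwrite("pics/s4.png",cv2.resize(im[v-45:v+30,u-50:u+50,::-1],None,fx=6,fy=6,interpolation=cv2.INTER_CUBIC))
for r in manip.place_of("scene","pin_tip")[:1]:print(r["score"],w("scene",r["point"]))
E
```

```text
t: 15.13
tcp_pos: [0.483, -0.0119, 0.1694]
eef_rot: [-0.469, -3.106, -0.0]
wrist_force: [1.4, -0.5, 2.6]
finger_gap: 0.022
grip_force: 79.0
t: 15.55
tcp_pos: [0.4826, -0.0118, 0.1692]
eef_rot: [-0.469, -3.105, -0.0]
wrist_force: [-0.4, -0.8, 0.0]
finger_gap: 0.0806
grip_force: 0.0
t: 15.8
tcp_pos: [0.483, -0.0119, 0.1696]
eef_rot: [-0.469, -3.106, -0.0]
wrist_force: [-0.7, -0.6, -0.3]
finger_gap: 0.0853
grip_force: 0.0
t: 16.22
tcp_pos: [0.4835, -0.012, 0.2924]
eef_rot: [0.469, 3.104, -0.0]
wrist_force: [0.1, -0.5, 0.5]
finger_gap: 0.0854
grip_force: 0.0
t: 16.47
tcp_pos: [0.4433, 0.0004, 0.2898]
eef_rot: [-0.468, -3.106, -0.0]
wrist_force: [0.0, -0.4, -0.2]
finger_gap: 0.0852
grip_force: 0.0
0.59 [ 0.49818478  0.0171378  -0.00097563]
```

View pics/s4.png

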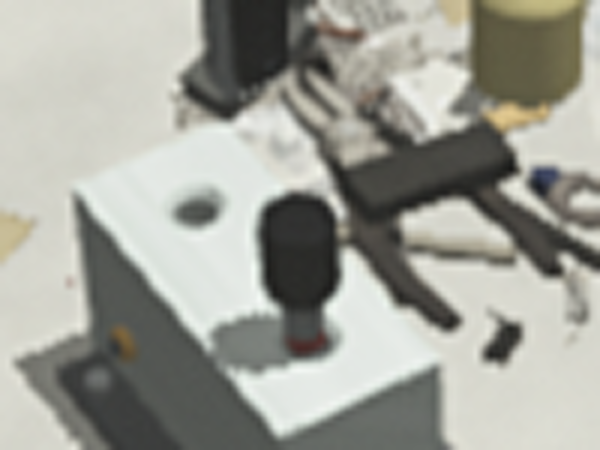

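The pin stands upright and free, with the ring at the face, crop (305,342). I'm handing in.

```bash
python3 -c "
from station import manip
print(manip.job_done())"
```

```text
the job is handed in; nothing more can be done
None
```

The full-stroke cylinder is mouth_2, the one on the block's -y side: the pin bottomed there with the red ring at the face, was pressed home with about 16 N for over 0.5 s, and now stands released and upright; the job is handed in with no verdict returned.

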